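# Latch down the dust box and hold its sprung lid at the mark

### The job

Get the bench dust box ready for a look inside: first swing its slotted steel hold-down strap down until it lies flat, fully home over the brass staple post, so that the box cannot tip. Then lift the sprung yellow lid until its black pointer lines up with the red mark on the dial, and hold it steadily there: finish while still holding the lid up, with the strap still down. Do not move the red mark, and leave the duck, the paint pot and the burr block where they stand.

Things in the scene. Friction and masses are not known exactly. Their poses are not given: they have to be found in the camera images.
- box: Fixed grey open-topped dust box, 240 (x) by 200 (y) by 115 mm high, walls 6 mm; origin under its centre on the table, own z up. Its front, with the strap and above it the lid's handle, faces its own -y; the lid's hinge line runs along its own x at the rear, y = +100 mm, z = 115 mm. It stands at a random place, turned up to 0.3 rad either way. The white dial arc is at its +x end (x = 135 to 152 mm, rising with the pointer's circle up to 1 rad).
- lid: Yellow-framed lid with a clear window, 250 by 206 by 10 mm, 0.28 to 0.46 kg; origin on the hinge line, midway along it. Shut, its axes are parallel to the box's, it lies from y = 0 to -206 mm, z = 0 to 10 mm. It opens by turning about its own -x axis (front edge up and back towards +y), at most 1.3 rad. A spring hinge pulls it shut: about 4 N upward at the handle starts it, about 6 N holds it at the highest mark; let go, it slams shut.
- lid_handle (a point): Middle of the black round bar handle on the lid: bar 12 mm thick, 100 mm long along the lid's x, its centre 38 mm above the lid's top face, with a post to the lid at either end. In the lid's frame at (0, -180, 48) mm. To be pinched from above across the bar; the round bar can turn between the fingers as the lid swings.
- lid_pointer (a point): Free tip of the black pointer at the lid's +x end: in the lid's frame at (143.5, -171, 0) mm, so 171 mm from the hinge line.
- mark_tip (a point): Inner tip of the red mark, a 16 by 36 by 10 mm tab on the dial's outer edge, on a stiff friction pivot on the hinge line. It is where the pointer tip must be: same 171 mm radius, at an angle of 0.40 to 0.80 rad above the shut position, different every time.
- strap_hinge (a point): Middle of the strap's hinge pin, parallel to the box's x, 22 mm in front of the box's front wall and 50 mm above the table; in the box's frame at (0, -122, 50) mm.
- strap_press (a point): Point on the strap's upper face 58 mm from the hinge pin, a good place to press. The strap is a steel plate 44 mm wide, 5 mm thick and 113 mm long from its pin, with a 16 mm wide slot 72 to 101 mm from the pin and a red end. When down, the brass staple post (8 by 10 mm, its centre 86 mm from the pin, its top 65 mm above the table) stands through the slot.
- strap (a joint): Angle of the strap in rad: 0 = down, level, pointing to the box's -y, fully home; grows as its end swings up towards the box. It starts at 0.45 to 0.9 and stays where left by hinge friction (0.09 N m: about 1.5 to 2 N at the press point moves it). Pressed straight down at 55 mm in front of the pin it swings all the way home.
- duck: Loose grey duck figure with gilded wings, about 145 mm long and 116 mm high; origin under its centre. Leave alone.
- pot: Loose small jar with green label and white cap, 40 mm across, 45 mm high; origin under its centre. Leave alone.
- burrs: Loose wooden block 60 by 90 by 30 mm holding four small burrs, 63 mm high over all; origin under its centre. Leave alone.

How it is judged (in metres and radians):
On the way, in this order (a step that is already met when the one before it is completed fails the run):
1. the strap is fully down over its staple (value of joint strap below 0.07 rad), for 0.2 s.
2. the lid's pointer is at the red mark (distance between lid_pointer and mark_tip below 0.013 m), for 0.3 s.
At the end, for the whole second after the job is handed in: The robot still holds the lid (contact force above 1 N), still (under 0.15 rad/s), with the pointer's tip within 13 mm (about 4 degrees) of the red mark's tip, and the strap is still down (under 0.07 rad) (distance between lid_pointer and mark_tip below 0.013 m and angular speed of lid below 0.15 rad/s and value of joint strap below 0.07 rad and (contact force between lid and the fingers above 1 N or contact force between lid and the arm above 1 N)); the arm keeps its last pose, push and grip.
It fails at once if the lid was lifted before the strap was down (distance of lid_pointer from where it was at the start of the episode above 0.025 m and value of joint strap above 0.12 rad).
It fails at once if the red mark was moved (distance of mark_tip from where it was at the start of the episode above 0.012 m).
It fails at once if a bystander was disturbed (distance of any of duck, pot, burrs from where it was at the start of the episode above 0.03 m or angle between any of duck, pot, burrs's own z axis and vertical above 0.5 rad).
It also fails if it takes over 48 s, if anything falls off the work surface, if the arm or the gripper's body presses on something with over 40 N, if the wrist force passes 120 N, or if a joint passes its speed limit or range.

### The arm

A 6-joint arm with a two-finger parallel gripper is mounted at the origin on the work surface. World frame = base frame: x ahead of the robot, y to its left, z up, the work surface at z = 0. Lengths are in mm, angles in rad, forces in N, time in s.
With the tool pointing down it reaches from about 350 to 875 mm from the base axis. Payload 4.2 kg.
Tool frame: the origin (TCP) lies between the finger pads; the fingertips stand 14 mm ahead of it and the grasp point (between the pads) lies 5 mm behind it; z points along the fingers, y is the line along which they close (so a half turn about z gives the same grasp; the last joint's range is limited). The gripper opens to 85 mm and grips with 20 to 120 N. Pads are 22 mm wide; open, the fingers measure 114 mm over their backs; the gripper's body (76 mm by 85 mm) begins 54 mm behind the grasp point. The pads swing forward as they close: fully open they stand 13 mm farther back than shut.
Start: joints at [1.463, 0.385, 0.008, 0, -1.194, -0.259], TCP at [224.111, 583.415, 245.312] pointing down, gripper open.
Joint ranges: [-3.14, 3.14], [-1.21, 2.06], [-1.07, 1.41], [-3.16, 2.05], [-2.99, -0.16], [-3.1, 3.1]. Speed limits (rad/s): [2.79, 2.79, 3.14, 3.14, 3.14, 3.14].

### API

Orientations are given as a unit quaternion [x, y, z, w].
In Python, from bench import * gives the robot as it stands.
- The arm moves only by the tool carry_out, never from a script. Its argument "motion" is a list of rows, each a list of 7 numbers: the turn, a rotation vector about the tool's x, y, z in rad, then the shift along the tool's x, y, z in mm, then the opening, from -1 (shut) to 1 (fully open), so that 0 is half open. A call has 1 to 5 rows; each row is the pose to reach, as a shift and turn from the pose commanded when the call began, along the tool's axes at that moment; what a row does not reach only later rows make up. A row lasts 1/8 s, in which the tool goes at most 62.5 mm and 10.7 degrees, less where a joint would pass 70% of its speed; a pose out of reach is approached as far as the arm can. A call with a gripper value outside its range is refused whole. The fingers move at their own pace and stop on an object; the grip force is fixed at half the most. Time passes only in rows, so rows that repeat a pose let the fingers close. It gives the time, the measured TCP pose, the force, the opening and the grip force at its end, in the units of the state.
- read_state(): the state, without advancing time (a new reading comes with each control period).
- get_image(name): name is "side" or "top" or "wrist"; returns a dict with "color" (420x560x3 uint8, blue, green, red), "mtx" (3x3 intrinsics, pixels), "position" and "orientation" of the camera in the world. Camera axes: x right, y down, z forward; pixel columns grow to the right and rows downward; lengths in mm; the calibration is good to about 2 mm. The wrist camera is an equidistant fisheye: a pixel r from the principal point sees the ray r / f radians off the axis. A picture is of the moment at which its call begins. There is no depth.
- job_done(): hands the job in; it is judged then, once.
The state is a dict: "clock": time; "joints": joint angles; "joint_vel": joint speeds; "joint_efforts": joint torques, N m; "position": TCP position; "ee_rot": TCP orientation; "contact_force": force on the tool from outside, world axes, zero at the start; "wrist_torque": the same for the moment, N m; "gripper_width": finger opening in mm; "grasp_force": force on a finger pad.
Only numpy, scipy, OpenCV 4.12 (cv2) and the standard library are available. Lean on these libraries where they do the work, as an engineer would, in place of code of your own. Each camera call takes 0.05 s, during which the arm holds its last target. There are 200 camera calls.

## Working session

There is one attempt and no reset: what is moved stays moved. The work goes in short steps, Python scripts to look and compute and a tool call to move; the robot and the scene stay as the last step left them, time stands still between calls to the robot, and variables do not carry over. Pictures are saved under pics/ and viewed, at most 10 in all, crops included, and the job is handed in when it is done.

Besides the shell and the picture viewer there is one more tool, called after ">>>" by a JSON object that holds its "method" and its "body", one argument or row to a line. carry_out: Moves the arm, as the interface text tells. Its arguments: {"type":"object","properties":{"motion":{"type":"array"}},"required":["motion"]}

```bash
mkdir -p pics
python3 - <<'E'
from bench import *
import cv2,numpy as np,pickle
d={n:get_image(n) for n in("side","top")}
pickle.dump(d,open('im0.pkl','wb'))
for n in d:
    cv2.imwrite(f'pics/{n}0.png',d[n]['color']);print(n,d[n]['mtx'].tolist(),d[n]['position'],d[n]['orientation'])
s=read_state();print(s['clock'],s['position'],s['ee_rot'],s['contact_force'],s['gripper_width'])
E
```

```text
side [[397.3984859350984, 0.0, 279.9596177806602], [0.0, 397.3984859350984, 206.43878629275642], [0.0, 0.0, 1.0]] [ 156.19626373 -561.5575644   823.42729305] [ 0.86913231 -0.32877768  0.12387253 -0.34809462]
top [[412.3282294291223, 0.0, 278.53003634216236], [0.0, 412.3282294291223, 201.56133177316565], [0.0, 0.0, 1.0]] [470.87119512 -75.94997821 977.80074895] [ 0.71201378 -0.69969964  0.04168904 -0.0414585 ]
0.1 [223.95955486 582.9828875  244.3536953 ] [ 9.83216393e-01 -1.82440658e-01 -1.07501609e-04  9.58560791e-04] [-0.67841045 -0.12949235 -0.03966798] 85.27305072840947
```

View pics/top0.png

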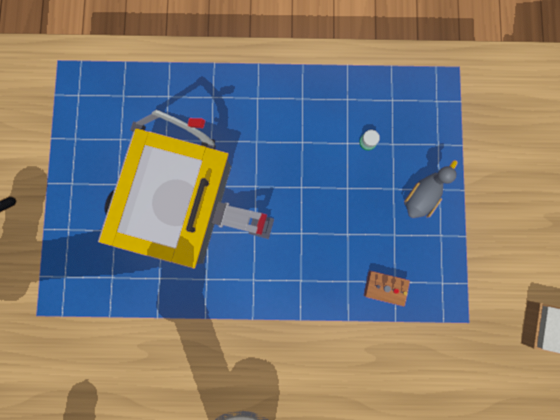

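View pics/side0.png

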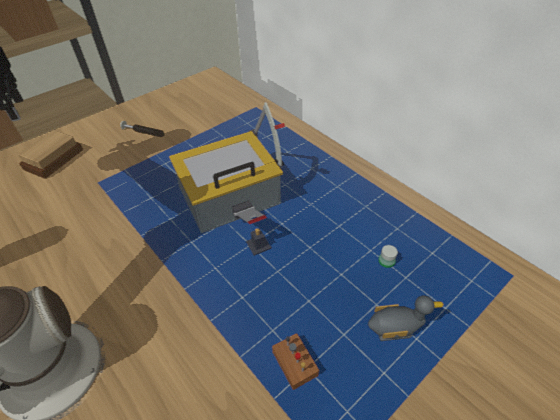

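The top view shows the lid with corners near (137,128), (229,152), (195,268) and (99,242). The handle bar runs (206,182)-(191,230), the red mark is at (197,123) and the strap's red end is at (263,224). In the side view the handle is around (235,175), the mark at (279,126) and the strap end at (257,217). The box front faces roughly world -y.

```bash
cat > h.py <<'E'
import cv2,numpy as np
from scipy.spatial.transform import Rotation as R
def ray(im,p):
    d=np.array([(p[0]-im['mtx'][0,2])/im['mtx'][0,0],(p[1]-im['mtx'][1,2])/im['mtx'][1,1],1])
    return np.array(im['position']),R.from_quat(im['orientation']).as_matrix()@d
def onz(im,p,z):
    o,d=ray(im,p);return o+d*(z-o[2])/d[2]
def tri(a,p,b,q):
    o,d=ray(a,p);O,D=ray(b,q)
    t=np.linalg.lstsq(np.c_[d,-D],O-o,rcond=None)[0]
    A,B=o+d*t[0],O+D*t[1];return (A+B)/2,np.linalg.norm(A-B)
def proj(im,P):
    v=R.from_quat(im['orientation']).as_matrix().T@(np.asarray(P)-im['position'])
    return (im['mtx']@v/v[2])[:2]
def comps(im,lo,hi,box=None,amin=8):
    h=cv2.cvtColor(im['color'],cv2.COLOR_BGR2HSV);m=cv2.inRange(h,lo,hi)
    if lo[0]==0 and hi[0]<20 and lo[1]>100:m|=cv2.inRange(h,(172,lo[1],lo[2]),(180,255,255))
    if box:
        k=np.zeros_like(m);k[box[1]:box[3],box[0]:box[2]]=1;m=m*k
    n,l,s,c=cv2.connectedComponentsWithStats(m)
    return [(s[i,4],c[i],(l==i)) for i in range(1,n) if s[i,4]>=amin]
E
python3 - <<'E'
from h import *;import pickle
d=pickle.load(open('im0.pkl','rb'));T,S=d['top'],d['side']
y=max(comps(T,(22,120,80),(35,255,255),(80,100,260,290)),key=lambda c:c[0])
cn=max(cv2.findContours(y[2].astype(np.uint8),cv2.RETR_EXTERNAL,cv2.CHAIN_APPROX_NONE)[0],key=cv2.contourArea)
r=cv2.minAreaRect(cn);b=cv2.boxPoints(r);W=np.array([onz(T,p,125) for p in b])
print('lid px',b.tolist());print(W.round(1),[np.linalg.norm(W[i]-W[i-1]).round(1) for i in range(4)],W.mean(0))
hb=max(comps(T,(0,0,0),(180,255,60),(180,170,215,240)),key=lambda c:c[0])
ys,xs=np.nonzero(hb[2]);rr=cv2.minAreaRect(np.c_[xs,ys].astype(np.float32));print('handle',hb[0],rr,onz(T,rr[0],163))
for n,im,bx in(('T',T,(170,100,300,260)),('S',S,(220,100,300,240))):
    for a,c,m in comps(im,(0,140,60),(8,255,255),bx):
        ys,xs=np.nonzero(m);print(n,a,c.round(1),cv2.boxPoints(cv2.minAreaRect(np.c_[xs,ys].astype(np.float32))).round(1).tolist())
E
```

```text
lid px [[98.5858154296875, 241.41310119628906], [132.67889404296875, 125.0955581665039], [228.13360595703125, 153.0736541748047], [194.04052734375, 269.3912048339844]]
[[482.6 293.5 125. ]
 [730.1 237.9 125. ]
 [672.9  32.8 125. ]
 [429.2  94.8 125. ]] [np.float64(205.8), np.float64(253.6), np.float64(212.8), np.float64(251.5)] [578.69002088 164.73396637 125.        ]
handle 221 ((197.14450073242188, 204.7396240234375), (6.779906749725342, 53.2409782409668), 16.927513122558594) [557.98652721  86.24253272 163.        ]
T 131 [196.  122.8] [[188.0, 119.0], [204.0, 119.0], [204.0, 127.0], [188.0, 127.0]]
T 107 [260.9 223.7] [[254.89999389648438, 232.39999389648438], [260.3999938964844, 213.1999969482422], [266.20001220703125, 214.89999389648438], [260.70001220703125, 234.10000610351562]]
S 33 [279.3 125.6] [[274.5, 125.5], [282.8999938964844, 122.69999694824219], [284.0, 126.0], [275.6000061035156, 128.8000030517578]]
S 54 [256.8 219.2] [[248.10000610351562, 220.3000030517578], [264.6000061035156, 214.8000030517578], [265.6000061035156, 217.8000030517578], [249.10000610351562, 223.3000030517578]]
```

```bash
cat >> h.py <<'E'
O=np.array([579,165.5,0]);YAW=-0.255
B=R.from_euler('z',YAW).as_matrix()
tob=lambda P:B.T@(np.asarray(P)-O)
tow=lambda p:O+B@np.asarray(p,float)
E
python3 - <<'E'
from h import *;import pickle
from bench import *
d=pickle.load(open('im0.pkl','rb'));T,S=d['top'],d['side']
for n,a,b in(('mark',(196,122.8),(279.3,125.6)),('strap',(260.9,223.7),(256.8,219.2))):
    P,e=tri(T,a,S,b);q=tob(P);print(n,P.round(1),'err',e.round(1),'box',q.round(1))
    print(' ang mark',np.arctan2(q[2]-115,100-q[1]),np.hypot(q[2]-115,100-q[1]),' strap',np.arctan2(q[2]-50,-122-q[1]),np.hypot(q[2]-50,-122-q[1]))
# mark tip by top-view candidates
for a in np.arange(.4,.85,.05):
    p=tow([143.5,100-189*np.cos(a),115+189*np.sin(a)]);print(a.round(2),proj(T,p).round(1),proj(S,p).round(1))
s=read_state();Rt=R.from_quat(s['ee_rot']).as_matrix()
yb=-B[:,1];print('yaw needed about tool z',np.arctan2(yb@Rt[:,0],yb@Rt[:,1]))
print('press target world',tow([0,-177,0]),'handle',tow([0,-80,163]))
E
```

```text
mark [705.1  81.7 228.4] err 0.2 box [143.2 -49.3 228.4]
 ang mark 0.6494079250305236 187.4634981152949  strap 1.957817294441996 192.60772083675002
strap [526.  -38.7 104.8] err 0.5 box [ 2.000e-01 -2.109e+02  1.048e+02]
 ang mark -0.03283945852560617 311.10805576728234  strap 0.5520847557589768 104.4595607962877
0.4 [212.1 132.2] [283.9 143.4]
0.45 [209.5 130.4] [283.2 139.9]
0.5 [206.6 128.6] [282.4 136.3]
0.55 [203.5 126.7] [281.6 132.7]
0.6 [200.1 124.7] [280.6 129.1]
0.65 [196.5 122.7] [279.6 125.5]
0.7 [192.7 120.6] [278.6 121.8]
0.75 [188.6 118.5] [277.4 118.2]
0.8 [184.3 116.4] [276.2 114.6]
yaw needed about tool z 0.11193665069682675
press target world [534.35256267  -5.77640334   0.        ] handle [558.82036731  88.08693634 163.        ]
```

```bash
cat >> h.py <<'E'
def rel(P,ax=None):
    from bench import read_state
    s=read_state();M=R.from_quat(s['ee_rot']);m=M.as_matrix()
    yb=-B[:,1];xt=B[:,0];tgt=np.c_[xt,yb,[0,0,-1]]
    print('t',s['clock'],'pos',np.round(s['position'],1),'box',tob(s['position']).round(1),'F',np.round(s['contact_force'],1),'w',round(s['gripper_width'],1),round(s['grasp_force'],1))
    print('shift',(m.T@(np.asarray(P)-s['position'])).round(1),'turn',(M.inv()*R.from_matrix(tgt)).as_rotvec().round(3))
E
python3 -c "
from h import *
rel(tow([0,-177,230]))"
```

```text
t 0.1 pos [224.  583.  244.4] box [-448.9  314.4  244.4] F [-0.7 -0.1 -0. ] w 85.3 0.0
shift [501.  438.2  15.3] turn [ 0.002 -0.    -0.112]
```

>>> {"method": "carry_out", "body": {
  "motion": [
    [0,0,-0.02,45,40,0,-1],
    [0,0,-0.05,90,79,0,-1],
    [0,0,-0.08,135,118,0,-1],
    [0,0,-0.112,180,158,0,-1],
    [0,0,-0.112,225,197,0,-1]
  ]
}}

```text
clock: 0.72
position: [363.8, 316.8, 245.1]
ee_rot: [0.992, -0.127, -0.0, 0.0]
contact_force: [1.5, -0.1, -0.6]
gripper_width: -0.3
grasp_force: 0.0
```

```bash
python3 -c "
from h import *
rel(tow([0,-177,230]))"
```

```text
t 0.725 pos [363.8 316.8 245.1] box [-246.4   92.2  245.1] F [ 1.5 -0.1 -0.6] w -0.3 0.0
shift [246.2 269.4  15.2] turn [0.    0.    0.001]
```

>>> {"method": "carry_out", "body": {
  "motion": [
    [0,0,0,35,40,0,-1],
    [0,0,0,75,80,0,-1],
    [0,0,0,115,120,0,-1],
    [0,0,0,150,165,0,-1],
    [0,0,0,185,205,0,-1]
  ]
}}

```text
clock: 1.35
position: [491.1, 71.9, 245.1]
ee_rot: [0.992, -0.127, -0.0, 0.0]
contact_force: [0.9, 0.7, -0.1]
gripper_width: -0.2
grasp_force: 0.0
```

>>> {"method": "carry_out", "body": {
  "motion": [
    [0,0,0,30,32,0,-1],
    [0,0,0,60,64,5,-1],
    [0,0,0,60,64,10,-1],
    [0,0,0,60,64,10,-1]
  ]
}}

```text
clock: 1.85
position: [532.1, -3.4, 234.4]
ee_rot: [0.992, -0.127, -0.001, 0.0]
contact_force: [-1.0, 0.3, 0.4]
gripper_width: -0.2
grasp_force: 0.0
```

```bash
python3 -c "
from h import *
from bench import get_image
rel(tow([0,-177,130]))
w=get_image('wrist');cv2.imwrite('pics/w1.png',w['color'])
print(w['mtx'],w['position'],w['orientation'])"
```

```text
t 1.85 pos [532.1  -3.4 234.4] box [  -2.8 -175.2  234.4] F [-1.   0.3  0.4] w -0.2 0.0
shift [  3.    1.7 104.4] turn [ 0.001  0.002 -0.   ]
[[325.1922621    0.         281.53960346]
 [  0.         325.1922621  211.41492048]
 [  0.           0.           1.        ]] [598.61216546 -20.45397599 362.35635726] [-0.6053143   0.78416215  0.10802843 -0.08375075]
```

View pics/w1.png

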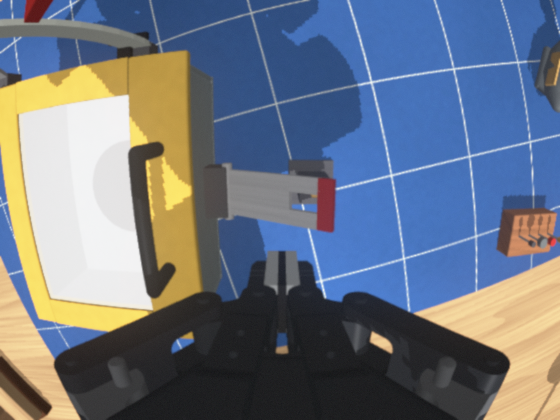

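The wrist view shows the closed fingers at (283,260) and the strap from (210,190) to its red end (327,205). The handle bar runs (138,160)-(158,285). This matches the estimate, so I'll press down.

>>> {"method": "carry_out", "body": {
  "motion": [
    [0,0,0,2,1,35,-1],
    [0,0,0,3,1,70,-1],
    [0,0,0,3,1,100,-1],
    [0,0,0,3,1,120,-1],
    [0,0,0,3,1,128,-1]
  ]
}}

```text
clock: 2.52
position: [534.8, -4.0, 106.6]
ee_rot: [0.992, -0.126, -0.001, 0.0]
contact_force: [0.4, -0.0, 0.3]
gripper_width: 0.3
grasp_force: 0.0
```

>>> {"method": "carry_out", "body": {
  "motion": [
    [0,0,0,0,0,8,-1],
    [0,0,0,0,0,16,-1],
    [0,0,0,0,0,24,-1],
    [0,0,0,0,0,32,-1],
    [0,0,0,0,0,36,-1]
  ]
}}

```text
clock: 3.15
position: [535.2, -5.1, 70.7]
ee_rot: [0.992, -0.127, -0.0, 0.0]
contact_force: [-0.5, -0.5, 1.3]
gripper_width: 0.1
grasp_force: 0.4
```

```bash
python3 -c "
from h import *
rel(tow([0,-177,66]))"
```

```text
t 3.15 pos [535.2  -5.1  70.7] box [   0.7 -176.1   70.7] F [-0.5 -0.5  1.3] w 0.1 0.4
shift [-0.7  0.9  4.7] turn [0.    0.001 0.   ]
```

>>> {"method": "carry_out", "body": {
  "motion": [
    [0,0,0,0,0,3,-1],
    [0,0,0,0,0,5,-1],
    [0,0,0,0,0,6,-1],
    [0,0,0,0,0,6,-1]
  ]
}}

```text
clock: 3.65
position: [535.3, -5.1, 66.5]
ee_rot: [0.992, -0.127, 0.0, 0.0]
contact_force: [-2.9, -0.3, 7.9]
gripper_width: 0.1
grasp_force: 4.0
```

>>> {"method": "carry_out", "body": {
  "motion": [
    [0,0,0,0,0,2,-1],
    [0,0,0,0,0,3,-1],
    [0,0,0,0,0,3,-1]
  ]
}}

```text
clock: 4.03
position: [535.4, -5.1, 66.2]
ee_rot: [0.992, -0.126, 0.0, 0.0]
contact_force: [-9.0, 1.0, 25.1]
gripper_width: -0.4
grasp_force: 12.5
```

>>> {"method": "carry_out", "body": {
  "motion": [
    [0,0,0,0,0,-35,-1],
    [0,0,0,0,0,-80,-1],
    [0,0,0,0,0,-130,-1],
    [0,0,0,0,0,-165,-1],
    [0,0,0,0,0,-165,-1]
  ]
}}

```text
clock: 4.65
position: [537.1, -4.5, 230.8]
ee_rot: [0.992, -0.127, 0.004, -0.001]
contact_force: [0.1, 0.1, -0.0]
gripper_width: 0.1
grasp_force: 0.0
```

```bash
python3 -c "
from h import *
from bench import get_image
S=get_image('side');T=get_image('top');import pickle;pickle.dump(dict(side=S,top=T),open('im1.pkl','wb'))
for n,im,bx in(('T',T,(240,190,300,260)),('S',S,(220,180,300,260))):
    for a,c,m in comps(im,(0,140,60),(8,255,255),bx): print(n,a,c.round(1))
p=tow([0,-122-104,52]);print(proj(T,p),proj(S,p))
cv2.imwrite('pics/s2.png',cv2.resize(S['color'][120:300,160:360],None,fx=3,fy=3))
rel(tow([0,-80,220]))"
```

```text
T 69 [268.4 229.1]
S 81 [260.3 238.6]
[268.23042177 227.18639318] [260.51440666 237.29832834]
t 4.75 pos [535.   -4.8 227.1] box [   0.4 -175.9  227.1] F [ 0.4 -0.2 -0.1] w 0.1 0.0
shift [ -0.4 -95.9   7.2] turn [-0.001  0.    -0.   ]
```

View pics/s2.png

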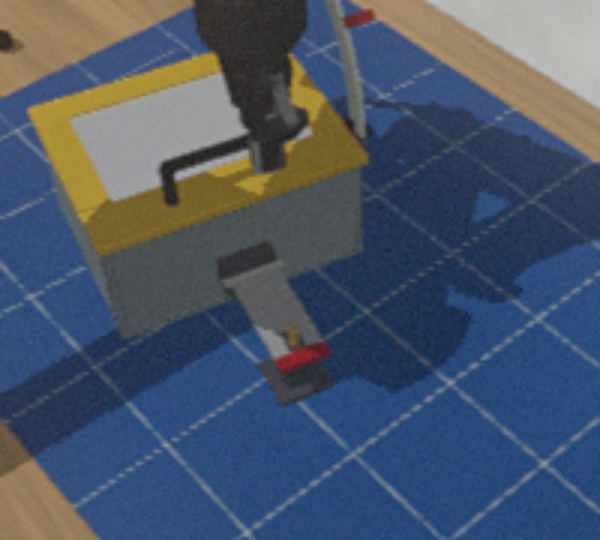

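The strap is down flat, with the brass post standing through the slot at crop (292,335) and the red end just past it (303,355). Next I'll move over the handle.

>>> {"method": "carry_out", "body": {
  "motion": [
    [0,0,0,0,-40,0,0.2],
    [0,0,0,0,-80,0,0.2],
    [0,0,0,0,-96,0,0.2],
    [0,0,0,0,-96,5,0.2],
    [0,0,0,0,-96,5,0.2]
  ]
}}

```text
clock: 5.38
position: [558.7, 87.0, 221.0]
ee_rot: [0.992, -0.127, -0.001, 0.001]
contact_force: [0.1, -0.7, 0.0]
gripper_width: 50.9
grasp_force: 0.0
```

```bash
python3 -c "
from h import *
from bench import get_image
w=get_image('wrist');cv2.imwrite('pics/w2.png',w['color'])
rel(tow([0,-80,158]))"
```

```text
t 5.425 pos [559.   86.9 221.6] box [  0.5 -81.1 221.6] F [ 1.2 -0.2 -0.2] w 51.2 0.0
shift [-0.4 -1.2 63.6] turn [ 0.001  0.001 -0.001]
```

View pics/w2.png

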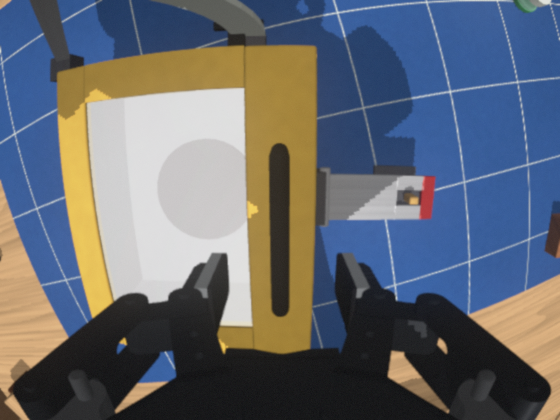

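The handle bar at column 280 lies midway between the fingers (215 and 347). I'll descend and pinch.

>>> {"method": "carry_out", "body": {
  "motion": [
    [0,0,0,0,-1,25,0.2],
    [0,0,0,0,-1,50,0.2],
    [0,0,0,0,-1,63,0.2],
    [0,0,0,0,-1,63,0.2]
  ]
}}

```text
clock: 5.92
position: [559.5, 88.1, 158.7]
ee_rot: [0.992, -0.127, -0.001, 0.001]
contact_force: [0.1, 0.3, 0.3]
gripper_width: 51.1
grasp_force: 0.0
```

>>> {"method": "carry_out", "body": {
  "motion": [
    [0,0,0,0,0,0,-0.5],
    [0,0,0,0,0,0,-1],
    [0,0,0,0,0,0,-1],
    [0,0,0,0,0,0,-1],
    [0,0,0,0,0,0,-1]
  ]
}}

```text
clock: 6.55
position: [560.1, 88.0, 160.3]
ee_rot: [0.992, -0.127, 0.0, 0.001]
contact_force: [0.6, -4.9, 3.6]
gripper_width: 9.8
grasp_force: 58.6
```

```bash
python3 -c "
from h import *
rel(tow([0,-80,158]))
r,b=186.3,np.arctan2(48,180)
for a in np.arange(0,.701,.05):
    y=100-r*np.cos(a+b);z=115+r*np.sin(a+b)
    print(a.round(2),'tool y',-(y+80).round(1),'tool z',-(z-163).round(1))"
```

```text
t 6.55 pos [560.1  88.  160.3] box [  1.2 -79.8 160.3] F [ 0.6 -4.9  3.6] w 9.8 58.6
shift [-1.2  0.2  2.3] turn [ 0.001 -0.001  0.   ]
0.0 tool y 0.0 tool z -0.0
0.05 tool y -2.6 tool z -8.9
0.1 tool y -5.7 tool z -17.7
0.15 tool y -9.2 tool z -26.4
0.2 tool y -13.1 tool z -34.8
0.25 tool y -17.5 tool z -43.0
0.3 tool y -22.2 tool z -51.1
0.35 tool y -27.4 tool z -58.8
0.4 tool y -32.9 tool z -66.3
0.45 tool y -38.8 tool z -73.5
0.5 tool y -45.0 tool z -80.4
0.55 tool y -51.6 tool z -87.0
0.6 tool y -58.5 tool z -93.3
0.65 tool y -65.7 tool z -99.2
0.7 tool y -73.2 tool z -104.7
```

>>> {"method": "carry_out", "body": {
  "motion": [
    [0,0,0,0,-1,-4,-1],
    [0,0,0,0,-2.5,-9,-1],
    [0,0,0,0,-4,-13,-1],
    [0,0,0,0,-6,-18,-1],
    [0,0,0,0,-6,-18,-1]
  ]
}}

```text
clock: 7.18
position: [561.3, 92.9, 177.0]
ee_rot: [0.992, -0.127, -0.0, 0.002]
contact_force: [1.9, -8.2, -2.7]
gripper_width: 9.8
grasp_force: 58.5
```

```bash
python3 -c "
from h import *
rel(tow([0,-80,158]))
from bench import get_image
S=get_image('side')
cv2.imwrite('pics/s3.png',cv2.resize(S['color'][90:270,160:360],None,fx=3,fy=3))"
```

```text
t 7.175 pos [561.3  92.9 177. ] box [  1.2 -74.7 177. ] F [ 1.9 -8.2 -2.7] w 9.8 58.5
shift [-1.2  5.2 19. ] turn [ 0.003  0.    -0.   ]
```

View pics/s3.png

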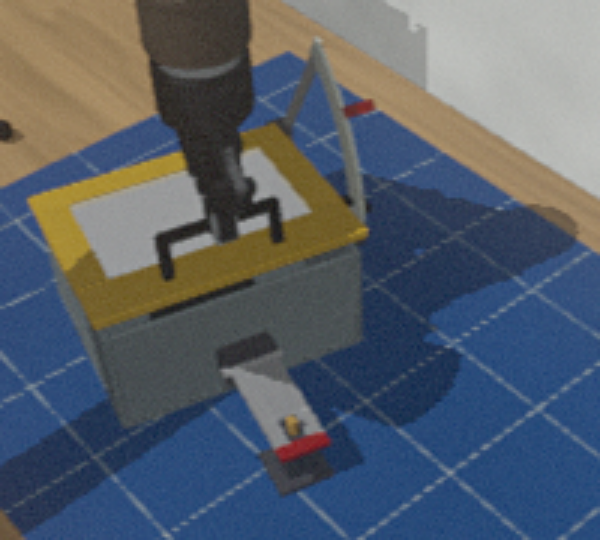

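The lid is rising in the grip (dark gap under the front edge at (200,298)) and the strap stays down. Continuing along the arc.

>>> {"method": "carry_out", "body": {
  "motion": [
    [0,0,0,0,-3,-9,-1],
    [0,0,0,0,-7,-17,-1],
    [0,0,0,0,-11,-25,-1],
    [0,0,0,0,-15.5,-33,-1],
    [0,0,0,0,-20.5,-41,-1]
  ]
}}

```text
clock: 7.85
position: [566.2, 112.2, 217.7]
ee_rot: [0.992, -0.127, -0.001, 0.002]
contact_force: [3.3, -8.8, -3.9]
gripper_width: 9.7
grasp_force: 58.4
```

>>> {"method": "carry_out", "body": {
  "motion": [
    [0,0,0,0,-5.5,-7.5,-1],
    [0,0,0,0,-11.5,-15,-1],
    [0,0,0,0,-17.5,-22,-1],
    [0,0,0,0,-17.5,-22,-1]
  ]
}}

```text
clock: 8.35
position: [570.5, 129.0, 240.7]
ee_rot: [0.992, -0.127, -0.001, 0.003]
contact_force: [0.9, -10.2, 1.0]
gripper_width: 9.4
grasp_force: 58.7
```

```bash
cat >> h.py <<'E'
def lidang():
    from bench import read_state
    s=read_state();z=R.from_quat(s['ee_rot']).as_matrix()[:,2]
    q=tob(np.array(s['position'])-5*z);return np.arctan2(q[2]-115,100-q[1])-np.arctan2(48,180),np.hypot(q[2]-115,100-q[1])
E
python3 -c "
from h import *
rel(tow([0,-80,158]));print(lidang())
from bench import get_image
import pickle
S=get_image('side');T=get_image('top');pickle.dump(dict(side=S,top=T),open('im2.pkl','wb'))
for a in(.5,.6,.65,.7):
    p=tow([143.5,100-171*np.cos(a),115+171*np.sin(a)]);print(a,proj(T,p).round(1),proj(S,p).round(1))
cv2.imwrite('pics/st4.png',np.hstack([cv2.resize(S['color'][70:220,210:310],None,fx=4,fy=4),cv2.resize(T['color'][80:230,130:230],None,fx=4,fy=4)]))"
```

```text
t 8.35 pos [570.5 129.  240.7] box [  1.  -37.5 240.7] F [  0.9 -10.2   1. ] w 9.4 58.7
shift [-1.  42.1 82.9] turn [ 0.005  0.001 -0.   ]
(np.float64(0.4995896261419449), np.float64(189.6655779481716))
0.5 [199.6 127.7] [279.7 135.8]
0.6 [193.7 124.3] [278.1 129.3]
0.65 [190.4 122.5] [277.2 126.1]
0.7 [186.9 120.6] [276.3 122.9]
```

View pics/st4.png

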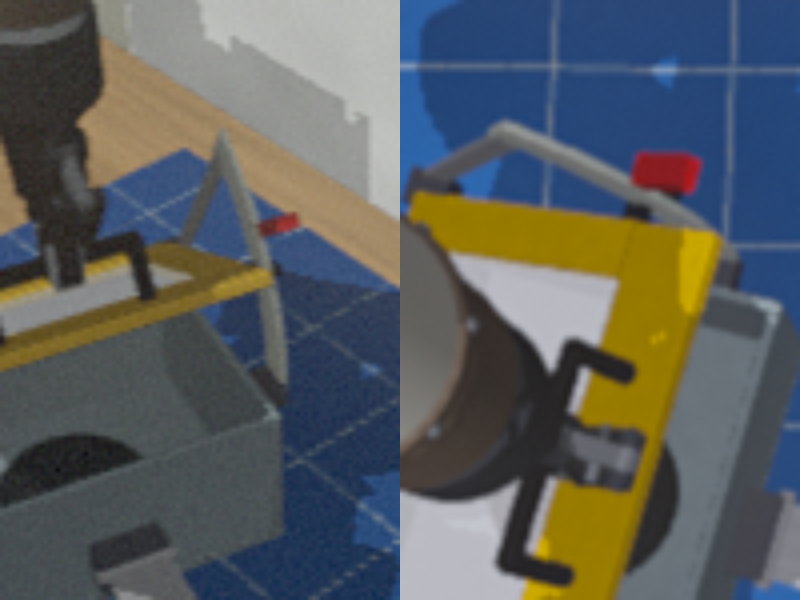

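In the side half the pointer tip is at crop (272,268), below the red tab tip (262,228). It agrees with a lid angle of about 0.50, so 0.15 rad remains.

>>> {"method": "carry_out", "body": {
  "motion": [
    [0,0,0,0,-5,-5.5,-1],
    [0,0,0,0,-10,-11,-1],
    [0,0,0,0,-15,-16,-1],
    [0,0,0,0,-19.5,-20,-1],
    [0,0,0,0,-19.5,-20,-1]
  ]
}}

```text
clock: 9.07
position: [575.4, 148.1, 260.3]
ee_rot: [0.992, -0.127, -0.001, 0.002]
contact_force: [1.0, -7.6, 0.0]
gripper_width: 9.8
grasp_force: 58.7
```

```bash
python3 -c "
from h import *
rel(tow([0,-80,158]));print(lidang())
from bench import get_image
import pickle
S=get_image('side');T=get_image('top');w=get_image('wrist');pickle.dump(dict(side=S,top=T,wrist=w),open('im3.pkl','wb'))
for n,im,bx in(('T',T,(170,100,300,260)),('S',S,(220,100,300,260))):
    for a,c,m in comps(im,(0,140,60),(8,255,255),bx): print(n,a,c.round(1))
cv2.imwrite('pics/st5.png',np.hstack([cv2.resize(S['color'][95:170,240:300],None,fx=8,fy=8)[:600,:480],cv2.resize(T['color'][100:160,170:210],None,fx=8,fy=8,)[:480].repeat(1,0) if 0 else cv2.resize(T['color'][100:175,170:210],None,fx=8,fy=8)]))"
```

```text
t 9.075 pos [575.4 148.1 260.3] box [  0.9 -17.8 260.3] F [ 1.  -7.6  0. ] w 9.8 58.7
shift [ -0.8  61.7 102.6] turn [ 0.005  0.001 -0.   ]
(np.float64(0.6456768431304275), np.float64(190.9179169409973))
T 135 [196.  122.6]
T 90 [268.6 227.3]
S 34 [279.4 125.6]
S 83 [260.4 238.5]
```

View pics/st5.png

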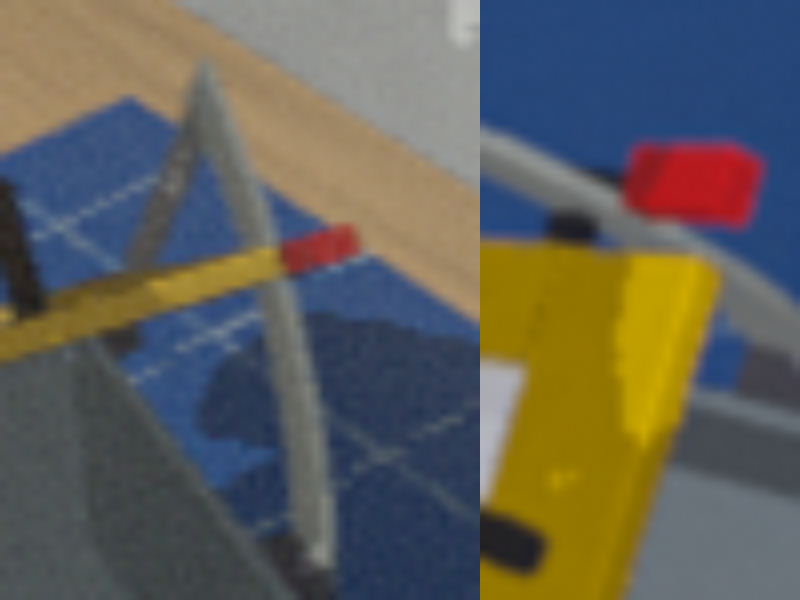

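The side half shows the lid's front corner at crop (282,255), level with the red mark (320,248). In the top half the black pointer (605,182) butts radially against the mark's inner end (628,182). The mark itself hasn't moved (196,122.6). I'll cross-check the angle from the lid corner.

```bash
python3 -c "
from h import *;import pickle
d=pickle.load(open('im3.pkl','rb'));T,S=d['top'],d['side']
y=max(comps(T,(22,120,60),(35,255,255),(80,90,260,290)),key=lambda c:c[0])
ys,xs=np.nonzero(y[2]);i=np.argmax(xs-1.5*ys);print('top corner',xs[i],ys[i])
y=max(comps(S,(20,120,60),(35,255,255),(150,90,300,290)),key=lambda c:c[0])
ys,xs=np.nonzero(y[2]);i=np.argmax(xs);print('side corner',xs[i],ys[i])
for a in(.55,.6,.65,.7,.75):
    c,s=np.cos(a),np.sin(a);f=lambda l,n:tow([125,100-l*c+n*s,115+l*s+n*c])
    print(a,[proj(T,f(206,n)).round(1) for n in(0,10)],[proj(S,f(206,n)).round(1) for n in(0,10)])
rel(tow([0,-80,158]))"
```

```text
top corner 198 133
side corner 274 126
0.55 [array([207.2, 136.5]), array([203.7, 134.5])] [array([277.5, 134.9]), array([276.6, 131. ])]
0.6 [array([203.5, 134.4]), array([199.7, 132.4])] [array([276.5, 130.9]), array([275.4, 127. ])]
0.65 [array([199.5, 132.3]), array([195.5, 130.2])] [array([275.4, 126.9]), array([274.2, 122.9])]
0.7 [array([195.3, 130.1]), array([191. , 127.9])] [array([274.2, 122.8]), array([272.9, 118.9])]
0.75 [array([190.8, 127.9]), array([186.3, 125.7])] [array([272.9, 118.8]), array([271.6, 114.9])]
t 9.225 pos [575.4 148.  260.2] box [  1.  -17.8 260.2] F [ 0.6 -8.8  0.4] w 9.6 58.7
shift [ -0.8  61.7 102.5] turn [ 0.005  0.001 -0.   ]
```

The angle comes out at about 0.65, which agrees with the mark. I'll hold, then hand in.

>>> {"method": "carry_out", "body": {
  "motion": [
    [0,0,0,0,0,0,-1],
    [0,0,0,0,0,0,-1],
    [0,0,0,0,0,0,-1],
    [0,0,0,0,0,0,-1],
    [0,0,0,0,0,0,-1]
  ]
}}

```text
clock: 9.85
position: [575.4, 148.0, 260.2]
ee_rot: [0.992, -0.127, -0.001, 0.002]
contact_force: [0.3, -7.9, 0.4]
gripper_width: 9.3
grasp_force: 58.7
```

```bash
python3 -c "
from bench import *
print(job_done())"
```

```text
the job is handed in; nothing more can be done
None
```

I handed the job in at about 10 s on the robot's clock, with the strap flat over its post and the gripper still holding the lid at the red mark (lid and mark both measured at about 0.65 rad); the hand-in returned no verdict.

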